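# Top up the gravity roller lane, oldest stock first

## Task

Top up the roller lane with the two cartons waiting on its loading deck, oldest stock first: slide the yellow gate fully open, then slide the green-dot carton over the crest so that it runs down behind the blue-dot one, and after it the red-dot carton. Slide them, do not lift them: the flaps are only tucked. Then slide the gate shut again, and leave the spray can and the yellow tape beside the deck where they are.

Things in the scene. Friction and masses are not known exactly. Their poses are not given: they have to be found in the camera images.
- rack: Bench-top gravity flow lane, fixed to the table. Origin: on the table top, under the crest (first) roller, on the lane's centre line; x points down the lane, y to the left, z up. All offsets here are in this frame, in mm. A level grey loading deck (x < 0), a sloping lane of 16 free rollers (x > 0) and, in the lane against its end stop, a blue-dot carton like the other two.
- deck_mid (a point): Middle of the top of the flat, level grey loading deck. Deck top at z = 100, x -291 to -11, y -250 to 250 (this point: x -151, y 0).
- crest (a point): Top of the crest roller: x 0, y 0, z 100, level with the deck. Two flared steel guides 42 high stand on the deck before it: inner faces at y = +-72 at x = -46, narrowing to y = +-51 at x = -6. Beyond it are rails from x = 20, inner faces at y = +-49, 24 above the rollers. The rollers fall away at 7 degrees: a carton whose middle is 15 or more past the crest runs down by itself, 0.1 to 0.5 m/s.
- gate (a joint): Infeed gate: yellow steel blade 4 thick across the mouth (x = 13, top 40 above the deck), sliding sideways along the rack's y with 2 N of friction; it stays where it is left. Value in m: 0 shut, 0.115 fully open (to the left, +y); from 0.103 on the mouth is clear. Starts shut or up to 25 mm open.
- gate_grip (a point): Middle of the gate's upright black round grip (16 diameter, 50 tall, z from 148 to 198), at x = 13, y = 70 + opening, z = 173. It can be pushed sideways from either side.
- green_center (a point): Centre of the green-dot carton (the older): brown, 100 long (along its own x), 90 wide, 60 high, 0.25 to 0.5 kg, flaps only tucked, green dot on top and on its ends. Starts flat on the deck on one side of the centre line (y 125 to 160 off it, x -135 to -112), within 0.2 rad of square.
- red_center (a point): Centre of the red-dot carton (the newer): brown, 100 long (along its own x), 90 wide, 60 high, 0.25 to 0.5 kg, flaps only tucked, red dot on top and on its ends. Starts on the other side of the centre line, same ranges. Once queued it lies at x = 163, the green-dot one at 262.
- spray: Spray can standing on the table to the left of the deck, blue with a white cap, 52 diameter, 155 high. To be left alone. Origin under its centre.
- roll: Roll of yellow tape lying on the table to the right of the deck, 68 diameter, 19 high. To be left alone. Origin under its centre.
Mind the look-alikes: they are no part of the job. What is shaped like the part that bears red_center but orange or purple is not meant.

How it is judged:
By the outcome, as a careful person would: the job done as asked, in the order asked, and still so for the second after the job is handed in, with the robot touching nothing.
It also fails if it takes over 72 s, if anything falls off the work surface, if the arm or the gripper's body presses on something with over 40 N, if the wrist force passes 120 N, or if a joint passes its speed limit or range.

## Robot

A 7-joint arm with a two-finger parallel gripper is mounted at the origin on the work surface. World frame = base frame: x ahead of the robot, y to its left, z up, the work surface at z = 0. Lengths are in m, angles in rad, forces in N, time in s.
With the tool pointing down it reaches from about 0.4 to 0.85 m from the base axis. Payload 10.4 kg.
Tool frame: the origin (TCP) lies between the finger pads; the fingertips stand 22 mm ahead of it and the grasp point (between the pads) lies 3 mm ahead of it; z points along the fingers, y is the line along which they close (so a half turn about z gives the same grasp; the last joint's range is limited). The gripper opens to 85 mm and grips with 20 to 120 N. Pads are 22 mm wide; open, the fingers measure 114 mm over their backs; the gripper's body (76 mm by 85 mm) begins 54 mm behind the grasp point. The pads swing forward as they close: fully open they stand 13 mm farther back than shut.
Start: joints at [1.24, 0.332, -0.065, 1.46, 0.022, 1.35, -0.088], TCP at [0.189, -0.596, 0.253] pointing down, gripper open.
Joint ranges: [-2.6, 2.6], [-0.5, 2.12], [-1.47, 1.34], [0.16, 2.42], [-1.27, 4.41], [0.06, 2.06], [-2.6, 2.6]. Speed limits (rad/s): [2.22, 2.22, 2.79, 2.79, 3.14, 3.14, 3.14].

## Interface

Orientations are given as a unit quaternion [x, y, z, w].
In Python, from workcell import manip, camera, ticket, boxes_of, outline_of gives the robot as it stands.
- The arm moves only by the tool carry_out, never from a script. Its argument "deltas" is a list of rows, each a list of 5 numbers: the shift along the tool's x, y, z as a fraction of full scale, then the turn about the tool's z as a fraction of full scale, then the opening, from -1 (shut) to 1 (fully open), so that 0 is half open. In form: [[tx, ty, tz, spin, gripper], ...]. A call has 1 to 20 rows; each row is the pose to reach, as a shift and turn from the pose commanded when the call began, along the tool's axes at that moment; what a row does not reach only later rows make up. Full scale, the value 1, is 150 mm for a shift and 30 degrees for a turn. A row lasts 1/8 s, in which the tool goes at most 62.5 mm and 10.7 degrees, less where a joint would pass 70% of its speed; a pose out of reach is approached as far as the arm can. A call with a number of a shift or a turn outside -1 to 1 is refused whole. A call with a gripper value outside its range is refused whole. The fingers move at their own pace and stop on an object; "force" is the grip in N (left out, the last holds). Time passes only in rows, so rows that repeat a pose let the fingers close. It gives the time, the measured TCP pose, the force, the opening and the grip force at its end, in the units of the state.
- manip.get_obs(): the state, without advancing time (a new reading comes with each control period).
- camera(name): name is "side" or "top"; returns a dict with "img" (384x512x3 uint8, red, green, blue), "depth" (384x512 float32, m along the optical axis (not along the pixel's ray), 0 where there is no reading), "vertical_fov" (degrees; the focal length in pixels is half the picture's height over the tangent of half this angle, whatever the lens; pixels are square), "cx", "cy" (the principal point, pixels), "R" (3x3) and "t" (3): a world point X has camera coordinates R X + t. Camera axes: x right, y down, z forward; pixel columns grow to the right and rows downward; lengths in m; the calibration is good to about 2 mm. A picture is of the moment at which its call begins.
- ticket.hand_in(): hands the job in; it is judged then, once.
Trained networks look in a picture, given as the dict that the camera call returned (one of the last four; its "shot" number tells which), for a name from the list of things; names that differ only in an ending like _2 or _b are one class to them, and where a whole thing is asked for, a point or a joint stands for the part that bears it (a point fixed in the world has none). Each returns a list of dicts, best first, with "conf" (0 to 1); they miss things now and then, are a little off and sometimes report something else, mostly with a low value. They report only what shows in the picture. A call takes as long as a camera call. They do not tell look-alikes from the thing itself.
- boxes_of(query, picture): "position" ([x, y, z] in m, in world coordinates, good to about 4 mm: the middle of the surface that is visible of it).
- outline_of(query, picture): "region" (384x512 bool, what is visible of it).
The state is a dict: "clock": time; "joint_pos": joint angles; "joint_velocities": joint speeds; "tau": joint torques, N m; "position": TCP position; "ee_rot": TCP orientation; "ft_force": force on the tool from outside, world axes, zero at the start; "torque": the same for the moment, N m; "grip_width": opening from 0.0 (shut) to 1.0 (fully open); "grasp_force": force on a finger pad.
Only numpy, scipy, OpenCV 4.12 (cv2) and the standard library are available. Lean on these libraries where they do the work, as an engineer would, in place of code of your own. Each camera call takes 0.05 s, during which the arm holds its last target. There are 200 camera calls.

## Working session

There is one attempt and no reset: what is moved stays moved. The work goes in short steps, Python scripts to look and compute and a tool call to move; the robot and the scene stay as the last step left them, time stands still between calls to the robot, and variables do not carry over. Pictures are saved under pics/ and viewed, at most 10 in all, crops included, and the job is handed in when it is done.

Besides the shell and the picture viewer there is one more tool, called after "Request:" in YAML: its name, and indented under it one key for each argument. carry_out: Moves the arm, as the interface text tells. Its arguments: {"type":"object","properties":{"deltas":{"type":"array","items":{"type":"array","items":{"type":"number"}}},"force":{"type":"number"}},"required":["deltas"]}

```bash
mkdir -p pics
cat > h.py <<'E'
import numpy as np,cv2
from workcell import manip,camera,ticket,boxes_of,outline_of
def pts(p,mask):
    f=p['img'].shape[0]/2/np.tan(np.radians(p['vertical_fov'])/2)
    v,u=np.nonzero(mask&(p['depth']>0)); d=p['depth'][v,u]
    c=np.stack([(u-p['cx'])/f*d,(v-p['cy'])/f*d,d],1)
    return (c-p['t'])@p['R']
def save(p,n): cv2.imwrite('pics/'+n,p['img'][:,:,::-1])
E
python3 - <<'E'
from h import *
o=manip.get_obs();print({k:np.round(v,3) for k,v in o.items()})
for n in('top','side'):
    p=camera(n);save(p,n+'0.png')
    print(n,p['vertical_fov'],np.round(-p['R'].T@p['t'],3))
    for q in('rack','gate','gate_grip','green_center','red_center','spray','roll'):
        print(q,[(np.round(b['position'],3).tolist(),round(b['conf'],2)) for b in boxes_of(q,p)][:5])
E
```

```text
{'clock': np.float64(0.0), 'joint_pos': array([ 1.24 ,  0.333, -0.065,  1.461,  0.022,  1.35 , -0.088]), 'joint_velocities': array([ 0.   , -0.002,  0.001,  0.   , -0.001,  0.   , -0.001]), 'tau': array([-1.0000e-03, -6.2544e+01,  4.9000e-02, -3.9160e+01,  1.6000e-02,
        1.0000e-02, -0.0000e+00]), 'position': array([ 0.189, -0.595,  0.253]), 'ee_rot': array([ 0.988,  0.153, -0.   , -0.001]), 'ft_force': array([ 0.35 , -0.442, -0.041]), 'torque': array([ 0.026, -0.022, -0.017]), 'grasp_force': np.float64(0.0), 'grip_width': np.float64(1.0)}
top 57.977788121551384 [ 0.382 -0.024  1.007]
rack [([0.521, 0.016, 0.102], 0.72)]
gate [([0.635, 0.066, 0.131], 0.85)]
gate_grip [([0.64, 0.07, 0.134], 0.76)]
green_center [([0.499, 0.142, 0.159], 0.96), ([0.522, -0.138, 0.159], 0.3)]
red_center [([0.303, -0.328, 0.06], 0.75), ([0.518, -0.141, 0.159], 0.56), ([0.81, -0.14, 0.061], 0.55)]
spray [([0.537, 0.417, 0.129], 0.94)]
roll [([0.539, -0.446, 0.022], 0.56)]
side 56.73183495755231 [ 0.348 -0.611  0.84 ]
rack [([0.535, -0.015, 0.102], 0.9), ([0.538, 0.409, 0.094], 0.74), ([0.632, 0.067, 0.129], 0.22)]
gate [([0.636, 0.065, 0.128], 0.81)]
gate_grip [([0.632, 0.061, 0.129], 0.69)]
green_center [([0.5, 0.113, 0.158], 0.74)]
red_center [([0.302, -0.327, 0.053], 0.81), ([0.804, -0.161, 0.062], 0.62), ([0.511, -0.163, 0.159], 0.58)]
spray [([0.537, 0.405, 0.097], 0.84)]
roll [([0.551, -0.422, 0.019], 0.52)]
```

View pics/top0.png

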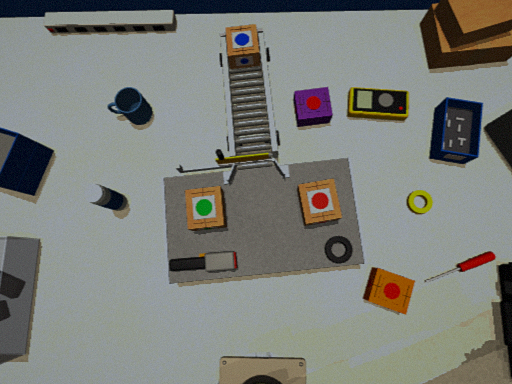

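View pics/side0.png

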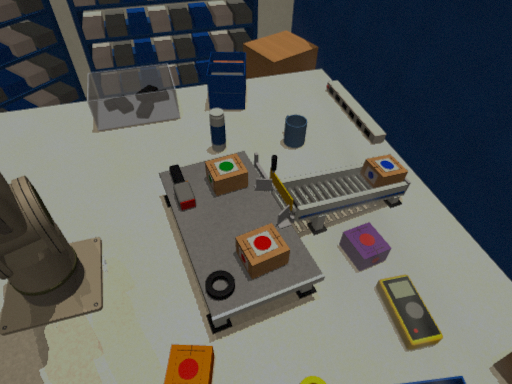

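Run:
```python
from h import *
p=camera('top')
A=np.ones(p['depth'].shape,bool)
v,u=np.nonzero(A&(p['depth']>0));P=pts(p,A);C=p['img'][v,u].astype(int)
hsv=cv2.cvtColor(p['img'],cv2.COLOR_RGB2HSV)[v,u].astype(int)
# deck
d=(abs(P[:,2]-.1)<.006)&(P[:,0]>.2)&(P[:,0]<.75)&(abs(P[:,1])<.35)
print('deck',cv2.minAreaRect(P[d][:,:2].astype(np.float32)),P[d].mean(0),np.percentile(P[d],[1,50,99],axis=0).round(3))
for s in(1,-1):
    m=(abs(P[:,2]-.16)<.005)&(P[:,0]>.38)&(P[:,0]<.62)&(P[:,1]*s>.05)&(abs(P[:,1])<.25)
    print('carton',s,cv2.minAreaRect(P[m][:,:2].astype(np.float32)),P[m].mean(0).round(4))
m=(P[:,2]>.13)&(P[:,0]>.6)&(P[:,0]<.67)&(abs(P[:,1])<.3)
y=m&(hsv[:,0]>20)&(hsv[:,0]<35)&(hsv[:,1]>120)
print('yellow',y.sum(),np.percentile(P[y],[2,50,98],axis=0).round(3))
g=m&(P[:,2]>.185)&(P[:,2]<.21);print('grip',g.sum(),P[g].mean(0).round(4),np.ptp(P[g],axis=0).round(3))
```

```text
deck ((0.5467616319656372, 0.014028429985046387), (0.4188740849494934, 0.517588198184967), 6.217155933380127) [0.47773233 0.0016019  0.10013124] [[ 0.325 -0.25   0.096]
 [ 0.465 -0.001  0.1  ]
 [ 0.639  0.262  0.104]]
carton 1 ((0.5006107091903687, 0.14490105211734772), (0.10031146556138992, 0.0902041345834732), 6.892409324645996) [0.4996 0.1444 0.1604]
carton -1 ((0.5173898935317993, -0.14102119207382202), (0.10034225881099701, 0.09037340432405472), 9.932194709777832) [ 0.5165 -0.1411  0.1604]
yellow 123 [[ 0.627 -0.01   0.131]
 [ 0.637  0.048  0.139]
 [ 0.645  0.12   0.15 ]]
grip 39 [0.6303 0.1062 0.1971] [0.015 0.015 0.012]
```

The top view shows green at pixel (205,207), red at (320,200) and the gate grip at about (220,155). Blue is at the lane end (242,40). A knife at (203,262) and a black ring at (338,250) sit at the rear of the deck. The orange and purple boxes are look-alikes. Next I fit the rack frame.

```bash
cat >> h.py <<'E'
import json,os
if os.path.exists('rack.json'): RA,RX,RY=json.load(open('rack.json'))
def rk(P):
    c,s=np.cos(RA),np.sin(RA);d=np.asarray(P)[...,:2]-[RX,RY]
    return np.stack([d[...,0]*c+d[...,1]*s,-d[...,0]*s+d[...,1]*c],-1)*1000
def go(x,y,z,yaw=0):
    "delta (fractions) from current pose to rack mm (x,y), TCP z mm"
    o=manip.get_obs();r=rk(o['position']);q=o['ee_rot'];t=2*np.arctan2(q[1],q[0])
    e=np.array([x,y])-r; a=t-RA; e=[np.cos(a)*e[0]+np.sin(a)*e[1],-np.sin(a)*e[0]+np.cos(a)*e[1]]
    print('tcp rack',r.round(1),(o['position'][2]*1000).round(1),'yaw rel',np.degrees(a).round(2),'t',o['clock'],'F',o['ft_force'].round(1))
    print('delta',np.round([e[0]/150,-e[1]/150,(o['position'][2]*1000-z)/150,np.degrees(a-yaw)/30],3))
def look(n='top'):
    p=camera(n);A=np.ones(p['depth'].shape,bool);P=pts(p,A)
    v,u=np.nonzero(p['depth']>0);return p,P,p['img'][v,u].astype(int)
def cartons(P,C):
    r=rk(P);m=(abs(P[:,2]-.16)<.006)&(abs(r[:,0]+100)<160)&(abs(r[:,1])<250)
    for col,i,j in(('red',0,1),('green',1,0)):
        d=m&(C[:,i]>C[:,j]+60)&(C[:,i]>C[:,2]+(60 if i==0 else 30))
        if i==0: d&=C[:,1]<70
        if d.sum()<8: print(col,'-');continue
        c=np.median(r[d],0);k=m&(np.hypot(*(r-c).T)<72)
        R=cv2.minAreaRect(r[k].astype(np.float32));print(col,c.round(1),[np.round(x,1) for x in R])
E
python3 - <<'E'
from h import *
p,P,C=look()
def pl(a): 
    n=np.array([np.cos(a),np.sin(a)]);return P[:,:2]@n,P[:,:2]@np.array([-n[1],n[0]])
sat=C.max(1)-C.min(1)
d=(abs(P[:,2]-.1)<.005)&(P[:,0]>.25)&(P[:,0]<.66)&(abs(P[:,1])<.32)
# left/right edges per x-row: fit lines
best=None
a=np.radians(6.2)
for it in range(4):
    X,Y=pl(a);x=X[d];y=Y[d]
    yl=y.mean(); 
    bins=np.arange(x.min()+.03,x.min()+.25,.008);lo=[];hi=[];bx=[]
    for b in bins:
        k=abs(x-b)<.004
        if k.sum()>40: lo.append(np.percentile(y[k],.3));hi.append(np.percentile(y[k],99.7));bx.append(b)
    s1=np.polyfit(bx,lo,1);s2=np.polyfit(bx,hi,1);a+=(s1[0]+s2[0])/2
    print(np.degrees(a),np.median(hi)-np.median(lo))
yc=(np.median(hi)+np.median(lo))/2
fr=[];bk=[];ys=[]
for b in np.arange(yc-.23,yc+.235,.01):
    if abs(b-yc)<.09: continue
    k=abs(y-b)<.005;fr.append(x[k].max());bk.append(x[k].min())
print('front',np.round(fr,3),'back',np.round(bk,3))
xf,xb=np.median(fr),np.median(bk);print(xf-xb)
xo=((xf+.011)+(xb+.291))/2
o=[xo*np.cos(a)-yc*np.sin(a),xo*np.sin(a)+yc*np.cos(a)];print('origin',o)
json.dump([a,*map(float,o)],open('rack.json','w'))
E
python3 - <<'E'
from h import *
p,P,C=look();cartons(P,C);r=rk(P)
g=(P[:,2]>.185)&(P[:,2]<.21)&(abs(r[:,0])<60)&(abs(r[:,1])<220);print('grip',r[g].mean(0),g.sum())
k=(P[:,2]>.104)&(P[:,2]<.15)&(r[:,0]<-185)&(r[:,0]>-291)
for s in(1,-1): print('clutter',np.percentile(np.c_[r,P[:,2]*1000][k&(r[:,1]*s>0)],[1,99],axis=0).round(0))
m=(P[:,2]<.15)&(P[:,2]>.09)&(r[:,0]>340);print('blue',np.percentile(r[(P[:,2]>.1)&(r[:,0]>250)&(r[:,0]<450)&(abs(r[:,1])<60)],[2,98],axis=0))
go(13,40,280)
E
```

```text
6.272743147191062 0.5129666669092052
6.244357748608354 0.5130672294222564
6.230645351245707 0.512937249186812
6.237590692125721 0.5129451966025345
front [0.614 0.614 0.616 0.615 0.616 0.614 0.614 0.616 0.614 0.615 0.614 0.614
 0.615 0.615 0.638 0.614 0.615 0.614 0.615 0.615 0.615 0.615 0.614 0.615
 0.615 0.642 0.636 0.614 0.615] back [0.336 0.336 0.337 0.336 0.337 0.336 0.336 0.337 0.336 0.337 0.336 0.336
 0.337 0.336 0.337 0.336 0.337 0.336 0.336 0.337 0.336 0.337 0.336 0.336
 0.337 0.336 0.337 0.336 0.336]
0.27829365507743586
origin [np.float64(0.6277117044898926), np.float64(0.022848783434626006)]
red [-128.  -151.8] [array([-127.5, -151. ]), array([100.5,  90.3]), np.float64(3.9)]
green [-112.9  134.5] [array([-113.1,  135.4]), array([100.3,  90.7]), np.float64(0.4)]
grip [11.65345308 82.61933999] 39
clutter [[-285.   71.  104.]
 [-188.  674.  139.]]
clutter [[-282. -220.  104.]
 [-216.  -45.  122.]]
blue [[312.00698408 -43.01304513]
 [410.95128598  43.29328063]]
tcp rack [-502.9 -567.2] 253.4 yaw rel 11.4 t 0.95 F [-0.6 -0.1  0.5]
delta [ 4.172 -3.288 -0.178  0.38 ]
```

Request:
carry_out:
  deltas:
    - [0.3,-0.24,-0.2,0.2,-1]
    - [0.6,-0.48,-0.25,0.38,-1]
    - [0.9,-0.72,-0.25,0.38,-1]
    - [1,-0.8,-0.25,0.38,-1]

```text
clock: 1.45
position: [0.2985, -0.4329, 0.2915]
ee_rot: [0.998, 0.057, 0.001, 0.0]
ft_force: [-0.4, 0.6, -0.2]
grip_width: 0.143
grasp_force: 0.0
```

```bash
python3 -c "
from h import *
go(13,45,280)"
```

```text
tcp rack [-376.8 -417.3] 291.5 yaw rel 0.28 t 1.45 F [-0.4  0.6 -0.2]
delta [ 2.614 -3.069  0.076  0.009]
```

Request:
carry_out:
  deltas:
    - [0.25,-0.28,0,0,-1]
    - [0.5,-0.56,0,0,-1]
    - [0.75,-0.84,0,0,-1]
    - [0.87,-1,0,0,-1]

```text
clock: 1.95
position: [0.4108, -0.2705, 0.291]
ee_rot: [0.998, 0.056, 0.0, 0.0]
ft_force: [0.6, -0.4, 0.5]
grip_width: -0.002
grasp_force: 0.0
```

Request:
carry_out:
  deltas:
    - [0.25,-0.28,0,0,-1]
    - [0.5,-0.56,0,0,-1]
    - [0.75,-0.84,0,0,-1]
    - [0.87,-1,0,0,-1]

```text
clock: 2.45
position: [0.5241, -0.1071, 0.2907]
ee_rot: [0.998, 0.055, 0.0, -0.0]
ft_force: [-0.6, -0.9, 1.0]
grip_width: 0.002
grasp_force: 0.0
```

Request:
carry_out:
  deltas:
    - [0.25,-0.28,0,0,-1]
    - [0.5,-0.56,0,0,-1]
    - [0.75,-0.84,0,0,-1]
    - [0.87,-1,0,0,-1]
    - [0.87,-1,0,0,-1]

```text
clock: 3.08
position: [0.6368, 0.0561, 0.2899]
ee_rot: [0.998, 0.056, -0.001, -0.001]
ft_force: [0.2, -1.0, 0.2]
grip_width: 0.002
grasp_force: 0.0
```

```bash
python3 -c "
from h import *
go(13,50,182)"
```

```text
tcp rack [12.6 32. ] 289.9 yaw rel 0.17 t 3.075 F [ 0.2 -1.   0.2]
delta [ 0.003 -0.12   0.719  0.006]
```

Request:
carry_out:
  deltas:
    - [0,0,0.35,0,-1]
    - [0,0,0.7,0,-1]
    - [0,0,0.72,0,-1]
    - [0,-0.1,0.72,0,-1]
    - [0,-0.18,0.72,0,-1]
    - [0,-0.26,0.72,0,-1]
    - [0,-0.36,0.72,0,-1]
    - [0,-0.46,0.72,0,-1]
    - [0,-0.56,0.72,0,-1]
    - [0,-0.66,0.72,0,-1]
    - [0,-0.74,0.72,0,-1]
    - [0,-0.8,0.72,0,-1]
    - [0,-0.84,0.72,0,-1]
    - [0,-0.87,0.72,0,-1]
    - [0,-0.87,0.72,0,-1]

```text
clock: 4.95
position: [0.6219, 0.1842, 0.1827]
ee_rot: [0.999, 0.055, -0.0, -0.0]
ft_force: [-0.1, 0.3, 0.5]
grip_width: 0.003
grasp_force: 0.0
```

```bash
python3 -c "
from h import *
go(13,150,182)
p,P,C=look();save(p,'top1.png');r=rk(P)
g=(P[:,2]>.19)&(P[:,2]<.205)&(abs(r[:,0]-13)<14)&(r[:,1]>172)&(r[:,1]<220);print(g.sum(),r[g].mean(0) if g.any() else 0)
p,P,C=look('side');save(p,'side1.png');r=rk(P)
g=(P[:,2]>.16)&(P[:,2]<.205)&(abs(r[:,0]-13)<14)&(r[:,1]>172)&(r[:,1]<220);print(g.sum(),np.percentile(r[g],[0,50,100],axis=0) if g.any() else 0)
"
```

```text
tcp rack [ 11.7 161. ] 182.7 yaw rel 0.02 t 4.95 F [-0.1  0.3  0.5]
delta [0.009 0.074 0.004 0.001]
0 0
2 [[  5.33339275 180.51983786]
 [  5.6034254  181.03660947]
 [  5.87345805 181.55338109]]
```

```bash
python3 -c "
import cv2
i=cv2.imread('pics/side1.png')[120:250,180:360];j=cv2.imread('pics/top1.png')[110:230,150:320]
i=cv2.resize(i,(400,290));j=cv2.resize(j,(400,290));import numpy as np
cv2.imwrite('pics/c1.png',np.hstack([i,j]))"
```

```text
(no output)
```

View pics/c1.png

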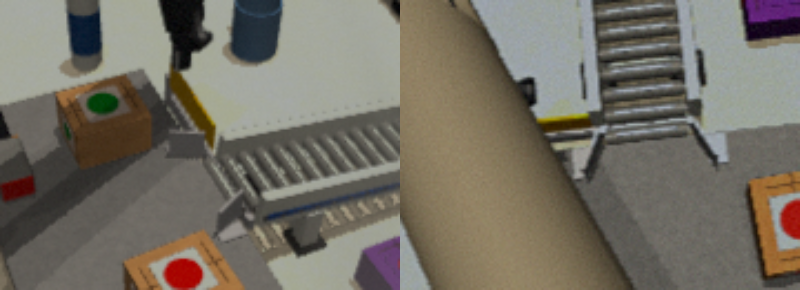

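The side crop shows the blade clear of the mouth. I'll nudge it to its stop, then retreat upward.

Request:
carry_out:
  deltas:
    - [0,-0.02,0,0,-1]
    - [0,-0.03,0,0,-1]
    - [0,-0.04,0,0,-1]

```text
clock: 5.42
position: [0.6219, 0.1851, 0.1825]
ee_rot: [0.999, 0.052, -0.001, 0.003]
ft_force: [-3.2, -17.4, 5.9]
grip_width: -0.003
grasp_force: 8.3
```

```bash
python3 -c "
from h import *
go(-113,235,182)"
```

```text
tcp rack [ 11.9 161.9] 182.5 yaw rel -0.24 t 5.425 F [ -3.2 -17.4   5.9]
delta [-0.835 -0.484  0.003 -0.008]
```

Request:
carry_out:
  deltas:
    - [0,0.08,0,0,-1]
    - [0,0.08,-0.3,0,-1]
    - [-0.1,0.05,-0.5,0,-1]
    - [-0.5,-0.2,-0.5,0,-1]
    - [-0.83,-0.29,-0.5,0,-1]
    - [-0.83,-0.29,-0.3,0,-1]
    - [-0.83,-0.29,0.0,0,-1]
    - [-0.83,-0.29,0.3,0,-1]
    - [-0.83,-0.29,0.31,0,-1]

```text
clock: 6.55
position: [0.4914, 0.2198, 0.134]
ee_rot: [0.998, 0.055, -0.002, -0.0]
ft_force: [0.9, -0.3, 0.9]
grip_width: 0.002
grasp_force: 0.0
```

```bash
python3 -c "
from h import *
go(-113,60,135)
p,P,C=look('side');cartons(P,C)"
```

```text
tcp rack [-114.1  210.6] 134.0 yaw rel 0.08 t 6.55 F [ 0.9 -0.3  0.9]
delta [ 0.006  1.004 -0.007  0.003]
red [-125.6 -152.3] [array([-126.7, -152.8]), array([100.8,  91.5]), np.float64(4.0)]
green [-110.   133.8] [array([-112.3,  144.9]), array([117.7, 100.7]), np.float64(90.0)]
```

Request:
carry_out:
  deltas:
    - [0,0.08,0,0,-1]
    - [0,0.14,0,0,-1]
    - [0,0.2,0,0,-1]
    - [0,0.26,0,0,-1]
    - [0,0.33,0,0,-1]
    - [0,0.4,0,0,-1]
    - [0,0.47,0,0,-1]
    - [0,0.54,0,0,-1]
    - [0,0.61,0,0,-1]
    - [0,0.68,0,0,-1]
    - [0,0.75,0,0,-1]
    - [0,0.82,0,0,-1]
    - [0,0.88,0,0,-1]
    - [0,0.91,0,0,-1]
    - [0,0.91,0,0,-1]

```text
clock: 8.48
position: [0.5084, 0.083, 0.1374]
ee_rot: [0.999, 0.054, 0.001, 0.0]
ft_force: [-1.4, 4.4, 4.5]
grip_width: -0.002
grasp_force: 2.1
```

```bash
python3 -c "
from h import *
go(-113,60,135)
for n in('top','side'):
  p,P,C=look(n);cartons(P,C)"
```

```text
tcp rack [-112.    72.8] 137.4 yaw rel -0.06 t 8.475 F [-1.4  4.4  4.5]
delta [-0.006  0.085  0.016 -0.002]
red [-128.2 -152.2] [array([-127.6, -151. ]), array([100.3,  90.2]), np.float64(3.9)]
green [-112.7   -0.6] [array([-112.9,   -1.1]), array([ 81.1, 100.8]), np.float64(89.5)]
red [-125.5 -152.1] [array([-127. , -152.1]), array([100.8,  93.2]), np.float64(3.5)]
green [-110.     0.9] [array([-112.5,   11.3]), array([100.3, 113.6]), np.float64(0.0)]
```

Request:
carry_out:
  deltas:
    - [0,-0.1,0,0,-1]
    - [0,-0.15,-0.3,0,-0.5]
    - [-0.1,-0.1,-0.55,0,0]
    - [-0.45,0.3,-0.55,0,0]
    - [-0.58,0.48,-0.55,0,0]
    - [-0.58,0.48,-0.55,0,0]

```text
clock: 9.32
position: [0.4274, -0.0008, 0.2189]
ee_rot: [0.999, 0.051, -0.0, 0.001]
ft_force: [1.4, 0.4, -0.1]
grip_width: 0.501
grasp_force: 0.0
```

```bash
python3 -c "
from h import *
go(-195,0,135)
p,P,C=look('side');save(p,'side2.png');r=rk(P);cartons(P,C)
k=(P[:,2]>.106)&(P[:,2]<.15)&(r[:,0]<-175)&(r[:,0]>-285)
for s in(1,-1):
  q=np.c_[r,P[:,2]*1000][k&(r[:,1]*s>0)&(r[:,1]*s<245)];print(np.percentile(q,[1,50,99],axis=0).round(0))
"
```

```text
tcp rack [-201.7   -1.8] 218.9 yaw rel -0.35 t 9.325 F [ 1.4  0.4 -0.1]
delta [ 0.044 -0.012  0.559 -0.012]
red [-125.9 -152. ] [array([-126.6, -152.5]), array([100.7,  92.4]), np.float64(4.1)]
green [-110.8    3.2] [array([-112.1,    1.4]), array([ 92.8, 100.4]), np.float64(89.1)]
[[-270.   69.  108.]
 [-248.  115.  131.]
 [-225.  234.  138.]]
[[-280. -223.  107.]
 [-242. -184.  119.]
 [-175. -116.  148.]]
```

View pics/side2.png

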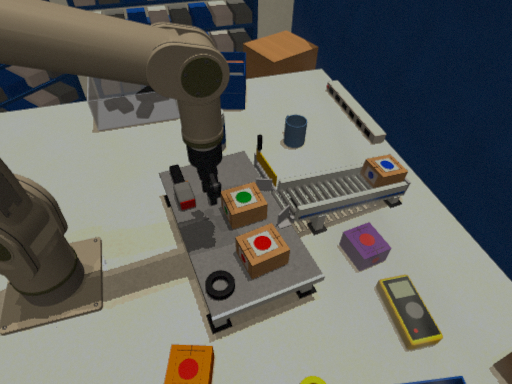

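Request:
carry_out:
  deltas:
    - [0,-0.01,0.25,0,0]
    - [0,-0.01,0.5,0,0]
    - [0,-0.01,0.55,0,0]
    - [0.08,-0.01,0.55,0,0]
    - [0.16,-0.01,0.55,0,0]
    - [0.24,-0.01,0.55,0,0]
    - [0.32,-0.01,0.55,0,0]
    - [0.4,-0.01,0.55,0,0]
    - [0.48,-0.01,0.55,0,0]
    - [0.56,-0.01,0.55,0,0]
    - [0.64,-0.01,0.55,0,0]
    - [0.7,-0.01,0.55,0,0]
    - [0.7,-0.01,0.55,0,0]

```text
clock: 11.0
position: [0.5341, 0.0159, 0.1363]
ee_rot: [0.999, 0.054, 0.0, -0.0]
ft_force: [-0.1, -0.2, 0.5]
grip_width: 0.497
grasp_force: 0.0
```

```bash
python3 -c "
from h import *
go(-40,0,135)
for n in('top','side'):
  p,P,C=look(n);cartons(P,C)"
```

```text
tcp rack [-93.8   3.2] 136.3 yaw rel 0.01 t 11.0 F [-0.1 -0.2  0.5]
delta [0.359 0.022 0.009 0.   ]
red [-128.3 -151.8] [array([-127.4, -151.2]), array([100.6,  90.5]), np.float64(3.8)]
green -
red [-125.7 -152.2] [array([-126.8, -152.6]), array([100.3,  92.9]), np.float64(3.8)]
green [-28.7   3.2] [array([-29.1,   1.2]), array([100.2,  91.9]), np.float64(0.6)]
```

Request:
carry_out:
  deltas:
    - [0.08,0.01,0,0,0]
    - [0.16,0.01,0,0,0]
    - [0.24,0.01,0,0,0]
    - [0.31,0.01,0,0,0]
    - [0.36,0.01,0,0,0]
    - [0.38,0.01,0,0,0]
    - [0.38,0.01,0,0,0]
    - [0.3,0.01,-0.2,0,0]
    - [0.2,0.01,-0.5,0,-1]
    - [0.1,0.01,-0.55,0,-1]
    - [0,0.4,-0.55,0,-1]
    - [-0.1,0.9,-0.55,0,-1]

```text
clock: 12.6
position: [0.5337, -0.1072, 0.2194]
ee_rot: [0.998, 0.055, 0.0, 0.0]
ft_force: [1.4, -0.3, 0.3]
grip_width: -0.006
grasp_force: 0.0
```

```bash
python3 -c "
from h import *
go(-128,-225,135)
p,P,C=look('side');cartons(P,C);save(p,'side3.png')
r=rk(P);m=(abs(r[:,1])<45)&(r[:,0]>0)&(r[:,0]<450)&(P[:,2]>.16-r[:,0]*.000123-.008)
print(np.histogram(r[m,0],np.arange(0,460,20)))"
```

```text
tcp rack [-107.5 -119.1] 219.4 yaw rel 0.11 t 12.6 F [ 1.4 -0.3  0.3]
delta [-0.138  0.706  0.563  0.004]
red [-125.8 -151.8] [array([-126.7, -152.6]), array([100.3,  92.1]), np.float64(4.4)]
green -
(array([  0,   0,   0,   0,   0,   0,  39, 155, 144, 137, 134, 120,   1,
         0,   0,  81, 117, 111, 108, 105,  74,   0]), array([  0,  20,  40,  60,  80, 100, 120, 140, 160, 180, 200, 220, 240,
       260, 280, 300, 320, 340, 360, 380, 400, 420, 440]))
```

View pics/side3.png

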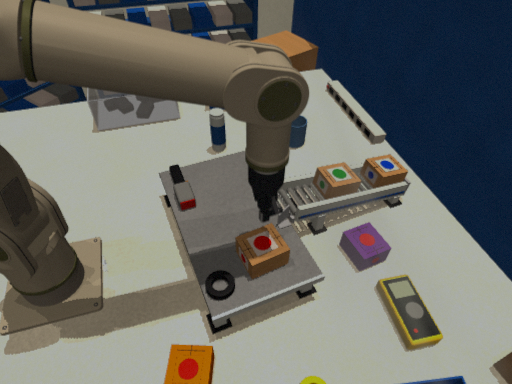

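Request:
carry_out:
  deltas:
    - [-0.05,0.3,0,0,-1]
    - [-0.1,0.65,0,0,-1]
    - [-0.135,0.77,0,0,-1]
    - [-0.135,0.77,0.25,0,-1]
    - [-0.135,0.77,0.5,0,-1]
    - [-0.135,0.77,0.56,0,-1]
    - [-0.135,0.77,0.56,0,-1]

```text
clock: 13.52
position: [0.527, -0.2228, 0.1353]
ee_rot: [0.999, 0.055, 0.0, -0.0]
ft_force: [0.3, 0.7, -0.1]
grip_width: -0.0
grasp_force: 0.0
```

Request:
carry_out:
  deltas:
    - [0,-0.06,0,0,-1]
    - [0,-0.12,0,0,-1]
    - [0,-0.19,0,0,-1]
    - [0,-0.26,0,0,-1]
    - [0,-0.33,0,0,-1]
    - [0,-0.4,0,0,-1]
    - [0,-0.47,0,0,-1]
    - [0,-0.54,0,0,-1]
    - [0,-0.61,0,0,-1]
    - [0,-0.68,0,0,-1]
    - [0,-0.74,0,0,-1]
    - [0,-0.77,0,0,-1]
    - [0,-0.77,0,0,-1]

```text
clock: 15.15
position: [0.5153, -0.1084, 0.1368]
ee_rot: [0.999, 0.054, 0.002, 0.001]
ft_force: [-0.6, -3.9, 7.3]
grip_width: 0.002
grasp_force: 0.2
```

```bash
python3 -c "
from h import *
go(-128,-72,135)
for n in('top','side'):
  p,P,C=look(n);cartons(P,C)"
```

```text
tcp rack [-126.  -118.3] 136.8 yaw rel 0.01 t 15.15 F [-0.6 -3.9  7.3]
delta [-0.013 -0.308  0.012  0.   ]
red [-119.1  -43.1] [array([-118.7,  -41.6]), array([ 86.1, 100.2]), np.float64(83.5)]
green -
red -
green -
```

Request:
carry_out:
  deltas:
    - [0,0.06,0,0,-1]
    - [0.06,0.06,0,0,-1]
    - [0.06,0,0,0,-1]
    - [0.06,-0.07,0,0,-1]
    - [0.06,-0.14,0,0,-1]
    - [0.06,-0.21,0,0,-1]
    - [0.06,-0.27,0,0,-1]
    - [0.06,-0.29,0,0,-1]
    - [0.06,-0.29,0,0,-1]

```text
clock: 16.38
position: [0.5183, -0.0638, 0.1348]
ee_rot: [0.999, 0.055, -0.0, -0.0]
ft_force: [0.4, -0.9, 3.9]
grip_width: 0.005
grasp_force: 0.0
```

```bash
python3 -c "
from h import *
go(-200,0,135)
for n in('top','side'):
  p,P,C=look(n);cartons(P,C)
  r=rk(P);m=(abs(r[:,1])<45)&(r[:,0]>100)&(r[:,0]<450)&(P[:,2]>.16-r[:,0]*.000123-.008)
  print(np.histogram(r[m,0],np.arange(100,460,20))[0])"
```

```text
tcp rack [-118.2  -74.2] 134.8 yaw rel 0.03 t 16.375 F [ 0.4 -0.9  3.9]
delta [-0.545 -0.495 -0.002  0.001]
red [-126.3    3.7] [array([-125.1,   12. ]), array([100.6,  73.5]), np.float64(0.3)]
green -
[  0   0   0   0   0  99 198 191 190 188 184 190 185 180 167 124   0]
red [-134.6    3.3] [array([-151.6,   -4.6]), array([114.8,  54.9]), np.float64(83.5)]
green -
[  0   0   0   0   0  77 138 129 128 114 122 118 111 110 104  72   0]
```

Request:
carry_out:
  deltas:
    - [0,0.1,0,0,-1]
    - [0,0.13,-0.3,0,-0.5]
    - [-0.1,0.1,-0.55,0,0]
    - [-0.45,-0.3,-0.55,0,0]
    - [-0.6,-0.51,-0.55,0,0]
    - [-0.6,-0.51,-0.55,0,0]

```text
clock: 17.23
position: [0.4188, 0.0036, 0.2173]
ee_rot: [0.998, 0.056, -0.0, 0.001]
ft_force: [0.9, -0.6, -0.2]
grip_width: 0.499
grasp_force: 0.0
```

```bash
python3 -c "
from h import *
go(-207,2,135)
p,P,C=look('side');cartons(P,C)"
```

```text
tcp rack [-209.8    3.6] 217.3 yaw rel 0.19 t 17.225 F [ 0.9 -0.6 -0.2]
delta [0.019 0.01  0.549 0.006]
red [-123.1    2.9] [array([-124.6,    2.3]), array([99.9, 92.8]), np.float64(0.0)]
green -
```

Red is square and centred; push it through.

Request:
carry_out:
  deltas:
    - [0,0.01,0.25,0,0]
    - [0,0.01,0.5,0,0]
    - [0,0.01,0.55,0,0]
    - [0.08,0.01,0.55,0,0]
    - [0.16,0.01,0.55,0,0]
    - [0.24,0.01,0.55,0,0]
    - [0.32,0.01,0.55,0,0]
    - [0.4,0.01,0.55,0,0]
    - [0.48,0.01,0.55,0,0]
    - [0.56,0.01,0.55,0,0]
    - [0.64,0.01,0.55,0,0]
    - [0.72,0.01,0.55,0,0]
    - [0.75,0.01,0.55,0,0]
    - [0.75,0.01,0.55,0,0]

```text
clock: 19.02
position: [0.5329, 0.0129, 0.1348]
ee_rot: [0.999, 0.054, 0.0, -0.0]
ft_force: [0.5, -0.2, -0.2]
grip_width: 0.498
grasp_force: 0.0
```

```bash
python3 -c "
from h import *
go(-38,2,135)
p,P,C=look('side');cartons(P,C)"
```

```text
tcp rack [-95.3   0.4] 134.8 yaw rel 0.01 t 19.025 F [ 0.5 -0.2 -0.2]
delta [ 0.382 -0.011 -0.001  0.   ]
red [-31.1   2.3] [array([-29.1,   2. ]), array([93.4, 94.6]), np.float64(89.0)]
green -
```

Request:
carry_out:
  deltas:
    - [0.08,0,0,0,0]
    - [0.16,0,0,0,0]
    - [0.24,0,0,0,0]
    - [0.31,0,0,0,0]
    - [0.36,0,0,0,0]
    - [0.39,0,0,0,0]
    - [0.39,0,0,0,0]
    - [0.3,0,-0.2,0,0]
    - [0.2,0,-0.5,0,-1]
    - [0.1,-0.1,-0.85,0,-1]
    - [0.1,-0.5,-1,0,-1]
    - [0.1,-0.9,-1,0,-1]
    - [0.1,-1,-1,0,-1]

```text
clock: 20.7
position: [0.5297, 0.1682, 0.2856]
ee_rot: [0.998, 0.058, 0.001, -0.001]
ft_force: [0.7, -1.6, -0.5]
grip_width: 0.002
grasp_force: 0.0
```

```bash
python3 -c "
from h import *
go(12,232,180)
p,P,C=look('side');cartons(P,C);save(p,'side4.png')
r=rk(P);m=(abs(r[:,1])<45)&(r[:,0]>0)&(r[:,0]<450)&(P[:,2]>.16-r[:,0]*.000123-.008)&(P[:,2]<.18)
print(np.histogram(r[m,0],np.arange(0,460,20))[0])"
```

```text
tcp rack [-81.7 155.1] 285.6 yaw rel 0.36 t 20.7 F [ 0.7 -1.6 -0.5]
delta [ 0.628 -0.509  0.704  0.012]
red -
green -
[  0   0   0   0   0 117 150 145 138 135 131 131 130 126 119 122 112 112
 111 101  74   0]
```

View pics/side4.png

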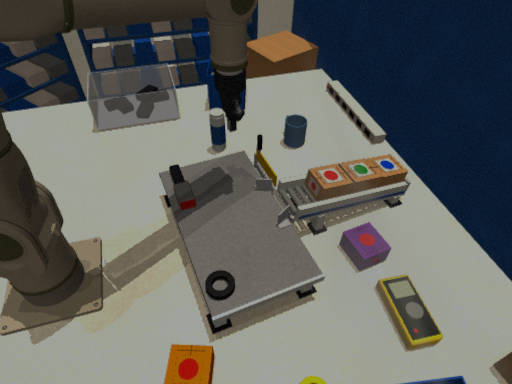

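All three are queued: red (331,175), green (361,169), blue (387,165). Next I close the gate.

Request:
carry_out:
  deltas:
    - [0.2,-0.3,0,0,-1]
    - [0.4,-0.52,0,0,-1]
    - [0.63,-0.52,0,0,-1]
    - [0.63,-0.52,0.3,0,-1]
    - [0.63,-0.52,0.6,0,-1]
    - [0.63,-0.52,0.69,0,-1]
    - [0.63,-0.52,0.69,0,-1]

```text
clock: 21.62
position: [0.617, 0.2503, 0.1814]
ee_rot: [0.999, 0.054, -0.0, 0.0]
ft_force: [0.5, -0.4, 1.3]
grip_width: 0.001
grasp_force: 0.0
```

Request:
carry_out:
  deltas:
    - [0,0.08,0,0,-1]
    - [0,0.16,0,0,-1]
    - [0,0.25,0,0,-1]
    - [0,0.34,0,0,-1]
    - [0,0.43,0,0,-1]
    - [0,0.52,0,0,-1]
    - [0,0.61,0,0,-1]
    - [0,0.7,0,0,-1]
    - [0,0.78,0,0,-1]
    - [0,0.84,0,0,-1]
    - [0,0.84,0,0,-1]

```text
clock: 23.0
position: [0.631, 0.124, 0.1818]
ee_rot: [0.999, 0.053, 0.0, 0.001]
ft_force: [-0.2, -1.2, 3.4]
grip_width: 0.001
grasp_force: 1.4
```

```bash
python3 -c "
from h import *
go(12,92.5,180)
for n in('top','side'):
  p,P,C=look(n);r=rk(P)
  g=(P[:,2]>.16)&(P[:,2]<.205)&(abs(r[:,0]-13)<14)&(r[:,1]>40)&(r[:,1]<92);print(g.sum(),np.percentile(r[g],[2,50,98],axis=0) if g.any() else 0)"
```

```text
tcp rack [ 14.3 100.2] 181.8 yaw rel -0.11 t 23.0 F [-0.2 -1.2  3.4]
delta [-0.015  0.051  0.012 -0.004]
0 0
78 [[ 4.04566196 69.83964027]
 [ 9.5642493  73.8292005 ]
 [20.13539466 90.82068584]]
```

Request:
carry_out:
  deltas:
    - [0,0.03,0,0,-1]
    - [0,0.05,0,0,-1]
    - [0,0.06,0,0,-1]
    - [0,0.07,0,0,-1]
    - [0,0.08,0,0,-1]

```text
clock: 23.72
position: [0.6316, 0.1148, 0.1814]
ee_rot: [0.999, 0.055, 0.0, -0.0]
ft_force: [0.7, 6.3, 3.0]
grip_width: -0.0
grasp_force: 3.0
```

```bash
python3 -c "
from h import *
go(12,92.5,180)"
```

```text
tcp rack [13.9 91. ] 181.4 yaw rel 0.04 t 23.725 F [0.7 6.3 3. ]
delta [-0.013 -0.01   0.009  0.001]
```

Request:
carry_out:
  deltas:
    - [0,0.01,0,0,-1]
    - [0,0.02,0,0,-1]
    - [0,0.02,0,0,-1]

```text
clock: 24.1
position: [0.6316, 0.114, 0.1816]
ee_rot: [0.998, 0.056, 0.0, -0.002]
ft_force: [0.4, 9.1, 2.9]
grip_width: 0.001
grasp_force: 4.4
```

Request:
carry_out:
  deltas:
    - [0,-0.1,0,0,-1]
    - [0,-0.2,0,0,-1]
    - [0,-0.25,-0.3,0,-1]
    - [0,-0.25,-0.7,0,-1]
    - [-0.3,-0.3,-0.9,0,-1]
    - [-0.8,-0.3,-0.9,0,-1]
    - [-1,-0.3,-0.9,0,-1]
    - [-1,-0.3,-0.9,0,-1]

```text
clock: 25.1
position: [0.4757, 0.1398, 0.3167]
ee_rot: [0.998, 0.055, 0.0, 0.002]
ft_force: [1.0, -0.6, 0.8]
grip_width: 0.002
grasp_force: 0.0
```

```bash
python3 -c "
from h import *
go(12,92.5,180)
for n in('top','side'):
  p,P,C=look(n);r=rk(P);save(p,n+'5.png')
  g=(P[:,2]>.18)&(P[:,2]<.205)&(abs(r[:,0]-13)<14)&(r[:,1]>40)&(r[:,1]<120);print(g.sum(),r[g].mean(0) if g.any() else 0)
  m=(abs(r[:,1])<45)&(r[:,0]>0)&(r[:,0]<450)&(P[:,2]>.16-r[:,0]*.000123-.008)&(P[:,2]<.18);print(r[m,0].min(),r[m,0].max())
  for q in ('spray','roll'): print(q,[np.round(b['position'],3).tolist() for b in boxes_of(q,p)][:2])"
```

```text
tcp rack [-138.4  132.8] 316.7 yaw rel 0.04 t 25.1 F [ 1.  -0.6  0.8]
delta [1.002e+00 2.690e-01 9.110e-01 1.000e-03]
41 [11.19116413 68.9472609 ]
114.11857085499018 415.13059397105707
spray []
roll [[0.54, -0.442, 0.022]]
44 [11.68173193 65.31595331]
113.78678166402628 415.6357475291426
spray [[0.54, 0.404, 0.054]]
roll [[0.551, -0.424, 0.019]]
```

View pics/side5.png

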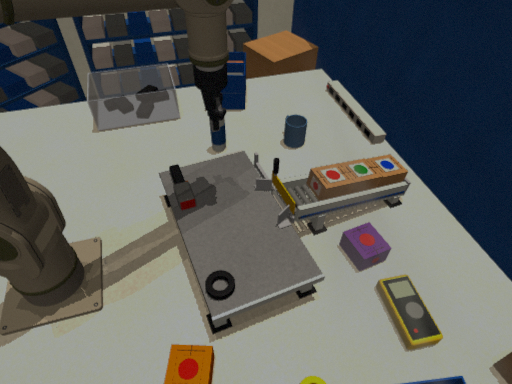

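The gate is shut: its grip is at y≈69 and the blade crosses the mouth at (284,190). The cartons are queued red, green, blue, and the spray can and tape haven't moved.

```bash
python3 -c "
from h import *
print(ticket.hand_in())"
```

```text
the job is handed in; nothing more can be done
None
```

The job is handed in at about 25 s of the 72 s allowed: the green-dot carton and then the red-dot one are queued behind the blue-dot one, the gate is shut, and the spray can and tape are where they were; no verdict came back.

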